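Nest the empty hardware tub in its leaning holder without jamming it

TASK

Nest the empty blue tub, mouth outward, in the blue tub that sits in the leaning holder. Keep the two in line and press the loose one home with a light, steady push of about 9 N for a moment, until the sprung tub under it gives about 6 mm; 15 N or more would jam them. Then let go, leave them nested, and leave the orange tub and everything else on the bench where it is.

Things in the scene. Friction and masses are not known exactly. Their poses are not given: they have to be found in the camera images.
- blue_tub: loose empty blue plastic tub, square and tapered, standing mouth up: 110 mm tall, 46 mm square outside at the foot, growing evenly to 63.6 mm at the rim (walls lean 0.08 mm per mm), 4 mm thick, white band at the rim, 60 to 130 g. Origin: centre of the underside; z to the mouth, x, y square to the walls, all four sides alike. Grip across two walls near the rim (60.7 mm wide 18 mm below it).
- nest_axis (a point): point on the leaning axis of the blue holder's tub, fixed to the holder; z points along the axis out of the mouth, up and to the robot's side, 32 degrees from vertical; y is level; x, y are square to that tub's walls. The loose tub's origin lies 0 to 24 mm from here along +z when its walls meet those of the holder's tub: how far differs each time and is not measured, so feel for it.
- blue_holder: leaning grey steel holder, fixed: base plate 150 x 120 x 12 mm, low walls, nothing above; origin centre of its underside, z up, leaning to its -x. In it, on a stiff shelf set differently each time, sits an open blue tub like the loose one, rim 60 to 84 mm from nest_axis along its +z. Nested, the walls meet when the loose tub stands 50 mm out of it; clearance 0.08 mm a side per mm before that.
- buffer (a joint): how far the tub in the blue holder is pushed down its axis on its spring buffer, in m: about 0 unloaded, 1 mm or less under the loose tub's weight, 0.006 well pressed, above 0.010 too hard (jammed). It gives 1 mm per 1.5 N, end stop at 16 mm, and springs back when let go; the shelf under it does not move.
- orange_holder: the same kind of leaning holder, with an orange tub, fixed to the bench; not to be used. Origin and axes as the blue one.
- orange_tub: loose orange tub of the same size with hardware in it, standing mouth up, 0.3 kg; to be left alone. Origin at the centre of its underside.
- screw_box: open cardboard box of screws, 90 x 120 x 50 mm, to be left alone; origin at the centre of its underside
- mallet: rubber mallet lying at the side, 300 mm long, to be left alone; origin near the head end of the handle, on the bench
- driver: green cordless drill driver lying on its side, about 220 x 200 mm, 70 mm high, to be left alone; origin under its motor housing
- runner: steel drawer runner lying flat, 300 x 45 x 24 mm, to be left alone; origin at the centre of its underside

How it is judged:
By the outcome, as a careful person would: the job done as asked, in the order asked, and still so for the second after the job is handed in, with the robot touching nothing.
It also fails if it takes over 38 s, if anything falls off the work surface, if the arm or the gripper's body presses on something with over 40 N, if the wrist force passes 120 N, or if a joint passes its speed limit or range.

ROBOT

A 6-joint arm with a two-finger parallel gripper is mounted at the origin on the work surface. World frame = base frame: x ahead of the robot, y to its left, z up, the work surface at z = 0. Lengths are in m, angles in degrees, forces in N, time in s.
With the tool pointing down it reaches from about 0.325 to 0.775 m from the base axis. Payload 9.3 kg.
Tool frame: the origin (TCP) lies on the centre line of the jaws, within the pads' length; the fingertips stand 22 mm ahead of it and the grasp point (between the pads) lies 3 mm ahead of it; y points along the fingers, x is the direction in which the jaws open and shut, and the axes are right-handed (so a half turn about y gives the same grasp; the last joint's range is limited). The gripper opens to 85 mm and grips with 20 to 120 N. Pads are 22 mm wide; open, the fingers measure 114 mm over their backs; the gripper's body (76 mm by 85 mm) begins 54 mm behind the grasp point. The pads swing forward as they close: fully open they stand 13 mm farther back than shut.
Start: joints at [-77.04, 14.817, 1.232, 76.415, 0, 81.257], TCP at [0.203, -0.511, 0.253] pointing down, gripper open.
Joint ranges: [-174.27, 174.27], [-52.1, 104.24], [-59.71, 78.15], [-110.17, 111.67], [-87.03, 83.33], [-180, 180]. Speed limits (degrees/s): [127.2, 127.2, 159.86, 180, 180, 180].

INTERFACE

Orientations are given as a 3x3 rotation matrix whose columns are the frame's x, y, z axes.
In Python, from bench import arm, vision, recognise, spot_point gives the robot as it stands. The module is installed in compiled form; this text tells all that it offers.
- The arm moves only by the tool move_arm, never from a script. Its argument "targets" is a list of rows, each a list of 3 entries, a list of its own where there are three numbers: the opening, from 0 (shut) to 1 (fully open), then the shift along the world's x, y, z in cm, then the turn, a rotation vector about the world's x, y, z in degrees. In form: [[claw, [x, y, z], [ax, ay, az]], ...]. A call has 1 to 20 rows; each row shifts and turns the pose as measured when the row begins; what a row does not reach is not made up. A row lasts 1/12 s, in which the tool goes at most 41.7 mm and 7.16 degrees, less where a joint would pass 70% of its speed; a pose out of reach is approached as far as the arm can. A call with a gripper value outside its range is refused whole. The fingers move at their own pace and stop on an object; the grip force is fixed at half the most. Time passes only in rows, so rows that do not move let the fingers close. It gives the time, the measured TCP pose, the force and the opening at its end, in the units of the state.
- arm.observe(): the state, without advancing time (a new reading comes with each control period).
- vision.grab_frame(name): name is "scene" or "top" or "wrist"; returns (picture, depth): 420x560x3 uint8, red, green, blue; 420x560 float32, m along the optical axis (not along the pixel's ray), 0 where there is no reading.
- vision.camera_params(name): a dict with "fx", "fy", "cx", "cy" (pixels), "distortion" ([k1, k2, p1, p2, k3] as OpenCV has them; the pictures are not rectified), "R" (3x3) and "t" (3): a world point X has camera coordinates R X + t. Camera axes: x right, y down, z forward; pixel columns grow to the right and rows downward; lengths in m; the calibration is good to about 2 mm. A picture is of the moment at which its call begins: read the wrist's pose just before it. camera_params takes no time and is no camera call; for the wrist camera it gives the pose at the moment of the call.
- arm.finish_job(): hands the job in, once; it reports no verdict.
Trained networks look in the newest picture that a camera, given by its name, has taken for a name from the list of things; names that differ only in an ending like _2 or _b are one class to them, and where a whole thing is asked for, a point or a joint stands for the part that bears it (a point fixed in the world has none). Each returns a list of dicts, best first, with "confidence" (0 to 1); they miss things now and then, are a little off and sometimes report something else, mostly with a low value. They report only what shows in the picture. A call takes as long as a camera call.
- recognise(target, camera): "uv" ([column, row] in pixels, amid what is visible of it).
- spot_point(target, camera): "uv" ([column, row] in pixels: a listed point, or the origin of a listed thing).
The state is a dict: "clock": time; "qpos": joint angles; "joint_vel": joint speeds; "joint_efforts": joint torques, N m; "tcp_pos": TCP position; "orientation": TCP orientation; "contact_force": force on the tool from outside, world axes, zero at the start; "wrist_torque": the same for the moment, N m; "opening": finger opening in m.
Only numpy, scipy, OpenCV 4.12 (cv2) and the standard library are available. Lean on these libraries where they do the work, as an engineer would, in place of code of your own. Each camera call takes 0.05 s, during which the arm holds its last target.

## Working session

There is one attempt and no reset: what is moved stays moved. The work goes in short steps, Python scripts to look and compute and a tool call to move; the robot and the scene stay as the last step left them, time stands still between calls to the robot, and variables do not carry over. Pictures are saved under pics/ and viewed, and the job is handed in when it is done.

Besides the shell and the picture viewer there is one more tool, called as name([rows], argument=value, ...), one row to a line, values as JSON. move_arm: Moves the arm, as the interface text tells. Its arguments: {"type":"object","properties":{"targets":{"type":"array"}},"required":["targets"]}

```bash
mkdir -p pics; cat > h.py <<'E'
import numpy as np, cv2
from bench import arm, vision, recognise, spot_point
def grab(n,fn=None):
    p,d=vision.grab_frame(n); c=vision.camera_params(n)
    if fn: cv2.imwrite('pics/'+fn,cv2.cvtColor(p,cv2.COLOR_RGB2BGR))
    return p,d,c
def cloud(d,c):
    K=np.array([[c['fx'],0,c['cx']],[0,c['fy'],c['cy']],[0,0,1.]])
    v,u=np.mgrid[:d.shape[0],:d.shape[1]]
    n=cv2.undistortPoints(np.stack([u,v],-1).reshape(-1,1,2).astype(np.float64),K,np.array(c['distortion'],float)).reshape(d.shape+(2,))
    X=np.dstack([n[...,0]*d,n[...,1]*d,d])
    W=(X-np.array(c['t']))@np.array(c['R'])
    W[d<=0]=np.nan
    return W
E
python3 - <<'E'
from h import *
np.set_printoptions(precision=4,suppress=True)
print(arm.observe())
for n in ['scene','top']:
    p,d,c=grab(n,n+'0.png'); W=cloud(d,c); np.savez(n+'0.npz',p=p,d=d,W=W)
    print(n,np.array(c['R']),c['t'])
    for t in ['blue_tub','nest_axis','blue_holder','orange_holder','orange_tub']:
        for f in (recognise,spot_point):
            for r in f(t,n)[:2]:
                u,v=np.round(r['uv']).astype(int); print(f.__name__,t,r['uv'],round(r['confidence'],2),W[v,u] if 0<=v<420 and 0<=u<560 else '')
print(arm.observe()['clock'])
E
```

```text
{'clock': 0.0, 'qpos': array([-77.0408,  14.8481,   1.1893,  76.4169,  -0.0016,  81.2584]), 'joint_vel': array([ 0.0882, -0.0073, -0.0816,  0.1118,  0.0274, -0.0505]), 'joint_efforts': array([  0.0004, -55.5643,  34.4527,   0.0135,  -0.    ,   0.    ]), 'tcp_pos': array([ 0.2033, -0.5108,  0.2527]), 'orientation': array([[ 0.3698, -0.0003,  0.9291],
       [-0.9291,  0.0013,  0.3698],
       [-0.0013, -1.    ,  0.0002]]), 'contact_force': array([0.4176, 0.608 , 0.6786]), 'wrist_torque': array([-0.0085, -0.0742,  0.0068]), 'opening': 0.08587877747108948}
scene [[-0.6824  0.731  -0.0096]
 [ 0.5534  0.5079 -0.6601]
 [-0.4776 -0.4557 -0.7511]] [ 0.39   -0.2764  1.9151]
call blue_tub [361.7, 229.4] 0.93 [0.4473 0.2218 0.0232]
call nest_axis [285.4, 254.1] 0.86 [0.7016 0.1496 0.089 ]
call nest_axis [280.7, 245.9] 0.62 [0.6976 0.1315 0.1042]
call blue_holder [287.1, 252.5] 0.95 [0.6947 0.1505 0.0918]
call blue_holder [210.5, 201.3] 0.43 [ 0.7174 -0.1273  0.1047]
call blue_holder [288.1, 259.1] 0.56 [0.7107 0.1687 0.0935]
call orange_holder [214.7, 209.7] 0.58 [ 0.7096 -0.1205  0.0639]
call 
[... 314 characters left out ...]
0.74 [0.4211 0.2026 0.0065]
call blue_tub [439.1, 236.4] 0.6 [ 0.5246 -0.4159  0.0166]
call nest_axis [232.8, 178.2] 0.63 [0.6715 0.1219 0.0596]
call nest_axis [230.1, 174.8] 0.9 [0.6789 0.1295 0.0617]
call blue_holder [233.2, 180.5] 0.58 [0.6654 0.1215 0.0637]
call blue_holder [196.1, 272.7] 0.28 [0.4314 0.2209 0.007 ]
call blue_holder [234.5, 184.8] 0.6 [0.6464 0.1163 0.0948]
call orange_holder [345.6, 178.6] 0.88 [ 0.6643 -0.1641  0.0776]
call orange_holder [341.7, 184.3] 0.71 [ 0.6462 -0.1503  0.1043]
call orange_holder [278.4, 260.5] 0.58 [0.4645 0.0077 0.0196]
call orange_tub [373.9, 264.0] 0.89 [ 0.4521 -0.2369  0.037 ]
call orange_tub [366.9, 266.1] 0.72 [ 0.4443 -0.2057  0.1132]
1.1
```

View pics/scene0.png

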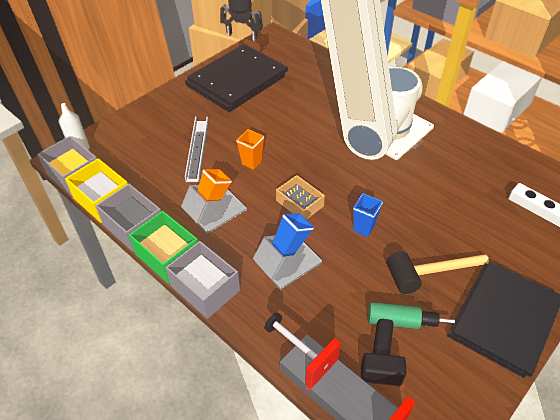

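View pics/top0.png

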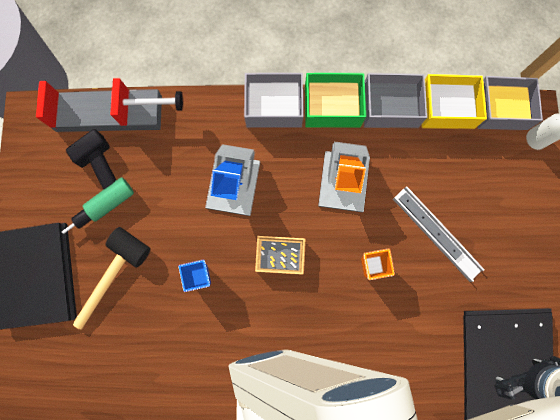

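Blue loose tub at top (195,276), scene (367,213); blue holder at top (230,180), scene (290,240). Fitting both tubs with the known geometry from the depth clouds.

```bash
cat > fit.py <<'E'
from h import *
from scipy.optimize import least_squares
from scipy.spatial.transform import Rotation as Ro
def dist(P):
    q=np.maximum(abs(P[:,0]),abs(P[:,1])); z=P[:,2]; s=.023+.08*z
    zc=np.clip(z,0,.110); s=.023+.08*zc; dz=z-zc
    a=np.hypot(np.maximum(0,abs(q-(s-.002))-.002),dz)          # solid wall
    inw=np.where((q<s)&(q>s-.004)&(dz==0),np.minimum(s-q,q-(s-.004)),0)
    a=np.where(inw>0,inw,a)
    fl=np.hypot(np.maximum(0,q-.023),z-.004)
    return np.minimum(a,abs(fl))
def blue(p):
    hsv=cv2.cvtColor(p,cv2.COLOR_RGB2HSV); return (hsv[...,0]>100)&(hsv[...,0]<125)&(hsv[...,1]>120)&(hsv[...,2]>50)
def tilt(yaw): # z axis leans toward holder -x
    Rz=Ro.from_euler('z',yaw).as_matrix(); a=np.radians(32)
    z=Rz@[-np.sin(a),0,np.cos(a)]; y=Rz@[0,1,0]; return np.column_stack([np.cross(y,z),y,z])
E
python3 - <<'E'
from fit import *
np.set_printoptions(precision=4,suppress=True)
D={n:np.load(n+'0.npz') for n in ('scene','top')}
def pts(n,c,r=.12):
    W=D[n]['W'];m=blue(D[n]['p'])&(np.hypot(W[...,0]-c[0],W[...,1]-c[1])<r); m=cv2.erode(m.astype(np.uint8),np.ones((2,2)))>0
    return W[m]
L={n:pts(n,(.44,.22),.08) for n in D}; H={n:pts(n,(.67,.135),.1) for n in D}
for n in D: print(n,len(L[n]),len(H[n]),np.nanmin(L[n],0),np.nanmax(L[n],0),np.nanmin(H[n],0),np.nanmax(H[n],0))
def run(f,P,x0s):
    b=min((least_squares(lambda x:f(x,P),x0,loss='soft_l1',f_scale=.002,x_scale=[.01]*(len(x0)-1)+[.2]) for x0 in x0s),key=lambda r:r.cost)
    return b.x,np.median(abs(f(b.x,P)))
def fl(x,P): return dist((P-[x[0],x[1],0])@Ro.from_euler('z',x[2]).as_matrix())
def fh(x,P): return dist((P-x[:3])@tilt(x[3]))
for nm in ('scene','top','both'):
    l=np.vstack([L[n] for n in D if nm in(n,'both')]);h=np.vstack([H[n] for n in D if nm in(n,'both')])
    l=l[l[:,2]>.012]
    x,e=run(fl,l,[(.44,.22,a) for a in np.radians([-30,-10,10,30])]); print(nm,'loose',x,np.degrees(x[-1]),e)
    x,e=run(fh,h,[(.70,.14,z,a) for a in np.radians([-30,-10,10,30]) for z in(.03,.06)]); print(nm,'hold',x,np.degrees(x[-1]),e)
E
```

```text
scene 667 896 [ 0.3882  0.1806 -0.0067] [0.463  0.2495 0.1129] [0.6064 0.1012 0.0084] [0.7079 0.1712 0.1739]
top 584 812 [ 0.388   0.175  -0.0023] [0.4553 0.2441 0.116 ] [0.6025 0.0981 0.0199] [0.707  0.1644 0.1798]
scene loose [0.4264 0.214  0.241 ] 13.810382080824903 0.0009136724865581591
scene hold [ 0.693   0.1292  0.0673 -0.1666] -9.547319250917162 0.0009740739683765341
top loose [0.4225 0.2107 0.2193] 12.562856230613637 0.0003947984805097622
top hold [ 0.6899  0.1229  0.0683 -0.1733] -9.927067340014473 0.0006789967644707361
both loose [ 0.4251  0.212  -1.3533] -77.54060429538376 0.0011673148174805841
both hold [ 0.691   0.1256  0.0682 -0.1635] -9.366286486482576 0.0010061453142970935
```

move_arm([
  [1, [1.5, 3.6, 0], [0, 0, 4]],
  [1, [1.5, 3.6, 0], [0, 0, 4]],
  [1, [1.5, 3.6, 0], [0, 0, 4]],
  [1, [1.5, 3.6, 0], [0, 0, 4]],
  [1, [1.5, 3.6, 0], [0, 0, 4]],
  [1, [1.5, 3.6, 0], [0, 0, 4]],
  [1, [1.5, 3.6, 0], [0, 0, 4]],
  [1, [1.5, 3.6, 0], [0, 0, 4]],
  [1, [1.5, 3.6, 0], [0, 0, 4]],
  [1, [1.5, 3.6, 0], [0, 0, 4]],
  [1, [0.7, 3.6, 0], [0, 0, 4]],
  [1, [0.7, 3.6, 0], [0, 0, 4]],
  [1, [0.7, 3.6, 0], [0, 0, 4]],
  [1, [0.7, 3.6, 0], [0, 0, 4]],
  [1, [0.7, 3.6, 0], [0, 0, 4]],
  [1, [0.7, 3.6, 0], [0, 0, 4]],
  [1, [0.7, 3.6, 0], [0, 0, 4]],
  [1, [0.7, 3.6, 0], [0, 0, 4]],
  [1, [0.7, 3.6, 0], [0, 0, 4]],
  [1, [0.7, 3.6, 0], [0, 0, 4]],
])

```text
clock: 2.77
tcp_pos: [0.4225, 0.2379, 0.2541]
orientation: [[0.966, 0.011, -0.257], [0.257, 0.002, 0.967], [0.012, -1.0, -0.001]]
contact_force: [0.6, -1.3, -0.3]
opening: 0.0856
```

```bash
python3 - <<'E'
from h import *
np.set_printoptions(precision=4,suppress=True)
s=arm.observe();print(s['qpos'],s['joint_vel'])
p,d,c=grab('wrist','w1.png');np.savez('w1.npz',p=p,d=d,W=cloud(d,c))
s=arm.observe(); print(s['tcp_pos'],s['orientation'],c['R'],c['t'],s['joint_vel'])
R=np.array(c['R']);print('cam in tool',s['orientation'].T@(-R.T@c['t']-s['tcp_pos']),s['orientation'].T@R.T)
E
```

```text
[19.5156  8.0239 -7.4513 73.8671 -0.0985 94.6466] [50.2229 27.7276 33.4443  4.771  -0.1516 -0.3585]
[0.4235 0.2428 0.2536] [[ 0.9644  0.0117 -0.2642]
 [ 0.2642  0.0051  0.9645]
 [ 0.0126 -0.9999  0.0018]] [[ 0.9644  0.2643  0.0116]
 [ 0.2468 -0.9146  0.3203]
 [ 0.0953 -0.3061 -0.9472]] [-0.475   0.0762  0.4143] [-5.2555 -2.2394 -4.3683  0.1648 -1.0778 -0.1701]
cam in tool [-0.0004 -0.1198  0.0829] [[ 1.      0.0004 -0.0009]
 [ 0.0009 -0.3221  0.9467]
 [ 0.0001 -0.9467 -0.3221]]
```

View pics/w1.png

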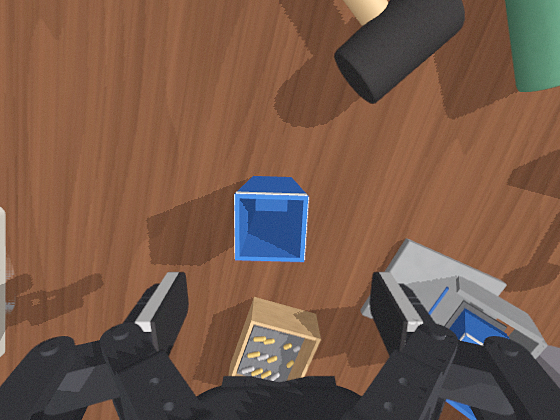

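Wrist view: loose tub centred at (271,228), jaws at (165,310) and (395,310); blue holder at lower right.

```bash
python3 - <<'E'
from fit import *
np.set_printoptions(precision=4,suppress=True)
D=np.load('w1.npz');W=D['W'];m=blue(D['p'])&(np.hypot(W[...,0]-.425,W[...,1]-.212)<.07)&(W[...,2]>.012)
m=cv2.erode(m.astype(np.uint8),np.ones((3,3)))>0;P=W[m];print(len(P),P.min(0),P.max(0))
f=lambda x:dist((P-[x[0],x[1],x[3]])@Ro.from_euler('z',x[2]).as_matrix())
for x0 in ([.425,.212,.23,0],[.425,.212,.1,0]):
    r=least_squares(f,x0,loss='soft_l1',f_scale=.002,x_scale=[.01,.01,.2,.01]);print(r.x,np.degrees(r.x[2]),r.cost,np.median(f(r.x)))
s=arm.observe();print(s['tcp_pos'],s['clock'],np.degrees(np.arctan2(s['orientation'][1,0],s['orientation'][0,0])))
E
```

```text
4252 [0.3878 0.1812 0.0149] [0.4603 0.2539 0.1108]
[ 0.4238  0.2173  0.2323 -0.0014] 13.309852565223064 0.0004440767009169309 0.0001707211630282519
[0.4252 0.2198 0.233  0.019 ] 13.349214208353656 0.001002528539024746 0.00042999484412114663
[0.4235 0.2428 0.2536] 2.8167 15.319799186068957
```

move_arm([
  [1, [0, -1.5, -1.5], [-0.3, 0.7, -2]],
  [1, [0, -1.5, -1.5], [0, 0, 0]],
  [1, [0, 0, 0], [0, 0, 0]],
  [1, [0, 0, 0], [0, 0, 0]],
])

```text
clock: 3.15
tcp_pos: [0.4235, 0.2177, 0.2224]
orientation: [[0.971, -0.001, -0.24], [0.24, 0.0, 0.971], [-0.001, -1.0, 0.0]]
contact_force: [-0.2, -0.1, -0.4]
opening: 0.0853
```

```bash
python3 - <<'E'
from fit import *
np.set_printoptions(precision=4,suppress=True)
p,d,c=grab('wrist','w2.png');W=cloud(d,c);np.savez('w2.npz',p=p,d=d,W=W)
m=blue(p)&(np.hypot(W[...,0]-.425,W[...,1]-.212)<.07)&(W[...,2]>.012)
m=cv2.erode(m.astype(np.uint8),np.ones((3,3)))>0;P=W[m];print(len(P),P.min(0),P.max(0))
f=lambda x:dist((P-[x[0],x[1],x[3]])@Ro.from_euler('z',x[2]).as_matrix())
for x0 in ([.425,.212,.23,0],):
    r=least_squares(f,x0,loss='soft_l1',f_scale=.002,x_scale=[.01,.01,.2,.01]);print(r.x,np.degrees(r.x[2]),r.cost,np.median(f(r.x)))
s=arm.observe();print(s['tcp_pos'],s['orientation'],s['joint_vel'],s['clock'],np.degrees(np.arctan2(s['orientation'][1,0],s['orientation'][0,0])))
E
```

```text
5423 [0.3867 0.1754 0.0143] [0.4586 0.2483 0.1115]
[0.4247 0.2117 0.2226 0.0109] 12.756241679814352 0.002194373744956186 0.0008188622783053129
[0.4235 0.2176 0.2224] [[ 0.9708 -0.0008 -0.2398]
 [ 0.2398  0.0002  0.9708]
 [-0.0007 -1.      0.0003]] [ 0.0236 -0.3008  0.8713  0.3423  0.0357  0.0714] 3.2 13.874529378171246
```

move_arm([
  [1, [0, -0.5, -3], [0, 0, -1]],
  [1, [0, 0, -3], [0, 0, 0]],
  [1, [0, 0, -3], [0, 0, 0]],
  [1, [0, 0, -2.4], [0, 0, 0]],
  [1, [0, 0, 0], [0, 0, 0]],
  [1, [0, 0, 0], [0, 0, 0]],
])

```text
clock: 3.7
tcp_pos: [0.4267, 0.2136, 0.1112]
orientation: [[0.976, 0.011, -0.219], [0.219, 0.004, 0.976], [0.012, -1.0, 0.002]]
contact_force: [0.6, -0.0, -0.4]
opening: 0.0851
```

```bash
python3 - <<'E'
from fit import *
np.set_printoptions(precision=4,suppress=True)
p,d,c=grab('wrist','w3.png');W=cloud(d,c);np.savez('w3.npz',p=p,d=d,W=W)
m=blue(p)&(np.hypot(W[...,0]-.425,W[...,1]-.212)<.07)&(W[...,2]>.012)
m=cv2.erode(m.astype(np.uint8),np.ones((3,3)))>0;P=W[m];print(len(P),P.min(0),P.max(0))
f=lambda x:dist((P-[x[0],x[1],x[3]])@Ro.from_euler('z',x[2]).as_matrix())
for x0 in ([.425,.212,.23,0],[.425,.212,.23,-.01]):
    r=least_squares(f,x0,loss='soft_l1',f_scale=.002,x_scale=[.01,.01,.2,.01]);print(r.x,np.degrees(r.x[2]),r.cost,np.median(f(r.x)))
s=arm.observe();print(s['tcp_pos'],s['orientation'],s['clock'],np.degrees(np.arctan2(s['orientation'][1,0],s['orientation'][0,0])))
E
```

```text
19472 [0.3857 0.1753 0.0127] [0.4595 0.2493 0.1116]
[0.4227 0.2122 0.2241 0.0004] 12.840284199653636 0.0031273684594346467 0.00021477747987804895
[0.4205 0.2139 0.2219 0.0192] 12.715498600451753 0.00602670770234319 0.0005309025535500337
[0.4268 0.2137 0.1114] [[ 0.9756  0.0112 -0.2192]
 [ 0.2192  0.0044  0.9757]
 [ 0.0118 -0.9999  0.0018]] 3.75 12.663074587003939
```

View pics/w3.png

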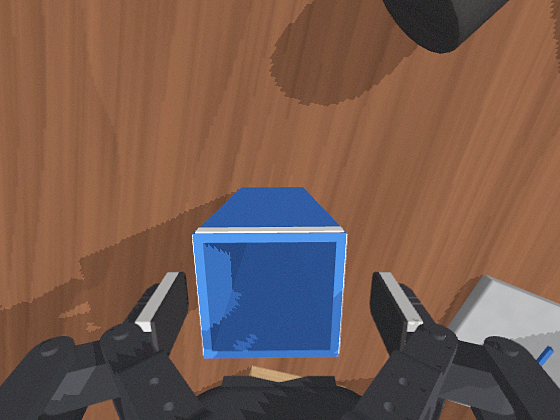

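move_arm([
  [1, [-0.4, -0.1, -0.8], [-0.2, 0.7, 0]],
  [1, [0, 0, -0.8], [0, 0, 0]],
  [1, [0, 0, 0], [0, 0, 0]],
])

```text
clock: 4.0
tcp_pos: [0.4249, 0.2134, 0.0984]
orientation: [[0.976, 0.004, -0.219], [0.219, 0.003, 0.976], [0.005, -1.0, 0.002]]
contact_force: [-0.5, 0.6, -0.2]
opening: 0.0853
```

move_arm([
  [1, [-0.3, -0.1, -0.3], [-0.2, 0.3, 0]],
  [1, [0, 0, 0], [0, 0, 0]],
  [0.6, [0, 0, 0], [0, 0, 0]],
  [0.3, [0, 0, 0], [0, 0, 0]],
  [0.3, [0, 0, 0], [0, 0, 0]],
  [0.3, [0, 0, 0], [0, 0, 0]],
  [0.3, [0, 0, 0], [0, 0, 0]],
  [0.3, [0, 0, 0], [0, 0, 0]],
])

```text
clock: 4.67
tcp_pos: [0.4226, 0.2127, 0.0973]
orientation: [[0.976, 0.002, -0.219], [0.219, -0.0, 0.976], [0.002, -1.0, -0.001]]
contact_force: [-0.4, 0.4, -1.2]
opening: 0.0617
```

move_arm([
  [0.3, [0, 0, 0], [0, 0, 0]],
  [0.3, [0, 0, 2], [0, 0, 0]],
  [0.3, [0, 0, 3.5], [0, 0, 0]],
  [0.3, [0, 0, 3.5], [0, 0, -4.5]],
  [0.3, [1.5, -0.7, 2.5], [0, 0, -4.5]],
  [0.3, [1.5, -0.7, 2.5], [0, 0, -4.5]],
  [0.3, [2, -0.9, 1], [0, 0, -4.5]],
  [0.3, [2, -0.9, 0.5], [0, 0, -4.3]],
  [0.3, [2, -0.9, 0], [-0.9, -5.2, 0]],
  [0.3, [2, -0.9, 0], [-0.9, -5.2, 0]],
  [0.3, [2, -0.9, 0], [-0.9, -5.2, 0]],
  [0.3, [1.5, -0.7, 0], [-0.9, -5.2, 0]],
  [0.3, [0.7, -0.7, 0], [-0.9, -5.2, 0]],
  [0.3, [0, 0, 0], [-0.9, -5.2, 0]],
  [0.3, [0, 0, 0], [0, 0, 0]],
  [0.3, [0, 0, 0], [0, 0, 0]],
  [0.3, [0, 0, 0], [0, 0, 0]],
])

```text
clock: 6.08
tcp_pos: [0.5775, 0.134, 0.2586]
orientation: [[0.829, 0.528, 0.186], [-0.161, -0.093, 0.983], [0.536, -0.844, 0.008]]
contact_force: [0.4, 0.7, -1.7]
opening: 0.0617
```

```bash
cat > look.py <<'E'
from fit import *
import sys
np.set_printoptions(precision=4,suppress=True)
tag=sys.argv[1]
s=arm.observe();print(s['clock'],s['qpos'],s['joint_vel'],s['contact_force'],s['opening'])
for n in ('wrist','top','scene'):
    p,d,c=grab(n,f'{n}_{tag}.png');W=cloud(d,c);np.savez(f'{n}_{tag}.npz',p=p,d=d,W=W,tcp=s['tcp_pos'],R=s['orientation'])
print(s['tcp_pos'],s['orientation'])
Rt=tilt(np.radians(-9.5));T=np.column_stack([Rt[:,0],-Rt[:,2],Rt[:,1]])
print('rot to nest (deg)',Ro.from_matrix(T@s['orientation'].T).as_rotvec(degrees=True))
E
python3 look.py A
```

```text
6.0833 [  9.757    2.5238 -21.5494  35.0483 -10.4275 107.7124] [-0.0805  0.418   2.1399  2.4387  0.6373  0.0565] [ 0.3639  0.6653 -1.7229] 0.061669270232615196
[0.5775 0.134  0.2586] [[ 0.8286  0.5281  0.1858]
 [-0.1611 -0.0928  0.9826]
 [ 0.5361 -0.8441  0.0082]]
rot to nest (deg) [-0.3865  0.4986  1.2083]
```

View pics/wrist_A.png

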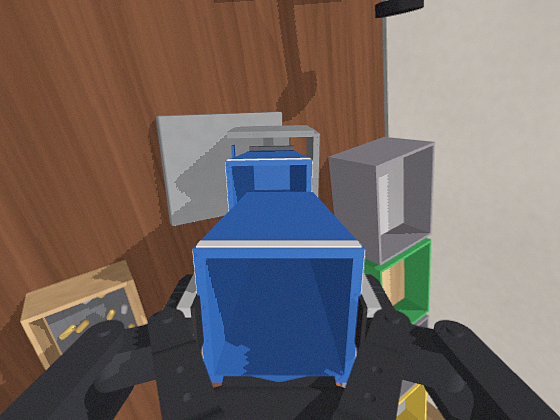

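View pics/scene_A.png

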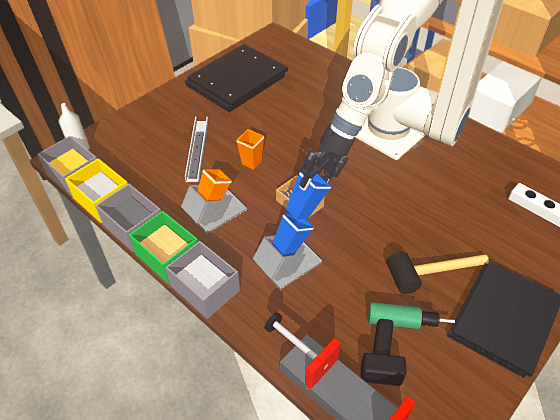

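Wrist view: held tub (rim at (280,245), foot edge ~(275,193)), holder tub's rim at (268,160), nearly in line. Fit both in the same cloud for relative pose.

```bash
cat > rel.py <<'E'
from fit import *
import sys
np.set_printoptions(precision=4,suppress=True)
tag=sys.argv[1]; H=np.array([.691,.1256,.0682]); cut=float(sys.argv[2]) if len(sys.argv)>2 else .104
for n in sys.argv[3].split(',') if len(sys.argv)>3 else ('wrist','top','scene'):
    D=np.load(f'{n}_{tag}.npz');W=D['W'];R=D['R'];tcp=D['tcp']
    m=blue(D['p'])&np.isfinite(W[...,0]);m=cv2.erode(m.astype(np.uint8),np.ones((3,3) if n=='wrist' else (2,2)))>0
    P=W[m];Q=(P-tcp)@R
    k=(abs(Q[:,0])<.05)&(abs(Q[:,2])<.05)
    A=P[k&(Q[:,1]<cut-.004)&(Q[:,1]>-.025)]; B=P[k&(Q[:,1]>cut+.004)&(Q[:,1]<.25)]
    T0=np.column_stack([R[:,0],R[:,2],-R[:,1]])
    f=lambda x,P:dist((P-x[:3])@(Ro.from_rotvec(x[3:]).as_matrix()@T0))
    def go(P,o,six=True):
        if len(P)<50: return None
        best=None
        for dz in(-.01,0,.01):
            x0=np.r_[o+dz*T0[:,2],0,0,0]
            r=least_squares(f,x0,args=(P,),loss='soft_l1',f_scale=.0015,x_scale=[.01]*3+[.1]*3)
            if best is None or r.cost<best.cost: best=r
        x=best.x;return x,np.median(f(x,P)),Ro.from_rotvec(x[3:]).as_matrix()@T0
    a=go(A,tcp+.095*R[:,1])
    b=go(B,H)
    print(n,len(A),len(B))
    if a: print(' held org(tool)',(a[0][:3]-tcp)@R,'rot',np.degrees(a[0][3:]),a[1])
    if b:
        print(' nest org',b[0][:3],'rot',np.degrees(b[0][3:]),b[1],'z',b[2][:,2],'tilt',np.degrees(np.arccos(b[2][2,2])),'yaw',np.degrees(np.arctan2(b[2][1,1],b[2][0,1]))-90)
        # same but with tilt fixed 32, y level
        g=lambda x:dist((B-x[:3])@tilt(x[3])); r=least_squares(g,np.r_[b[0][:3],np.radians(-9.5)],loss='soft_l1',f_scale=.0015,x_scale=[.01]*3+[.1])
        Rn=tilt(r.x[3]);print(' nest4 ',r.x[:3],'yaw',np.degrees(r.x[3]),np.median(abs(g(r.x))))
        if a:
            print(' held in nest frame (mm):',(a[0][:3]-r.x[:3])@Rn*1e3,' rot needed',Ro.from_matrix(Rn@a[2].T).as_rotvec(degrees=True))
E
python3 rel.py A
```

```text
wrist 24133 2872
 held org(tool) [ 0.0004  0.0967 -0.0007] rot [-0.2623 -0.2396  0.1422] 0.000217265010885195
 nest org [0.6908 0.1249 0.066 ] rot [-0.0498  0.3173  0.5422] 0.0001837988659159186 z [-0.5243  0.0886  0.8469] tilt 32.12188220800928 yaw -10.166573208739337
 nest4  [0.6907 0.1249 0.066 ] yaw -9.499712063666774 0.00019104432109698062
 held in nest frame (mm): [  7.0884 -10.7645 126.6719]  rot needed [-0.1273  0.7405  1.0644]
top 457 293
 held org(tool) [ 0.0021  0.0936 -0.0008] rot [ 0.5096 -0.558  -0.1797] 0.0005779464590302003
 nest org [0.6906 0.1244 0.0685] rot [0.6671 0.0769 0.6029] 0.0005990341360346332 z [-0.5279  0.0774  0.8458] tilt 32.2440326019807 yaw -10.106405053017099
 nest4  [0.6901 0.1231 0.0683] yaw -10.066244945292222 0.0006380003968935611
 held in nest frame (mm): [  7.9     -9.6701 127.5697]  rot needed [-0.896   1.0563  0.8221]
scene 944 881
 held org(tool) [0.0043 0.0978 0.0012] rot [-0.0152 -0.7604 -0.2717] 0.0009949394175242975
 nest org [0.6937 0.1257 0.067 ] rot [-1.0496  0.1527  1.5266] 0.000942030767843223 z [-0.5284  0.0942  0.8438] tilt 32.45873792731632 yaw -9.179939722065257
 nest4  [0.6935 0.1261 0.0667] yaw -9.538610557565711 0.0009469422052786874
 held in nest frame (mm): [  8.608  -10.6479 126.2772]  rot needed [-0.3777  1.2602  1.4387]
```

move_arm([
  [0.3, [-0.3, 1.1, -0.3], [-0.1, 0.8, 1.1]],
  [0.3, [0, 0, 0], [0, 0, 0]],
  [0.3, [0, 0, 0], [0, 0, 0]],
  [0.3, [0, 0, 0], [0, 0, 0]],
])

```text
clock: 6.57
tcp_pos: [0.5774, 0.1465, 0.2563]
orientation: [[0.84, 0.517, 0.165], [-0.143, -0.083, 0.986], [0.524, -0.852, 0.004]]
contact_force: [-0.5, -1.0, -0.5]
opening: 0.062
```

```bash
sed -i "s/('wrist','top','scene')/sys.argv[2].split(',')/" look.py; python3 look.py B wrist; python3 rel.py B .104 wrist
```

```text
6.5667 [ 10.9002   3.2412 -20.668   36.0909 -10.3311 107.7198] [ 0.2266  0.5388  0.6711  0.4228 -0.1308  0.0679] [-0.5189 -0.9721 -0.5182] 0.061953512766012436
[0.5774 0.1465 0.2563] [[ 0.8399  0.5169  0.1655]
 [-0.1432 -0.0831  0.9862]
 [ 0.5235 -0.852   0.0042]]
rot to nest (deg) [-0.3105 -0.3831  0.0252]
wrist 24044 1605
 held org(tool) [-0.0003  0.097  -0.0008] rot [-0.1754 -0.161   0.1885] 0.00021524056561423276
 nest org [0.6901 0.1255 0.0655] rot [ 0.4355 -0.4692  0.3387] 0.00033335545012168864 z [-0.5244  0.0735  0.8483] tilt 31.970948150348597 yaw -9.18400853522833
 nest4  [0.6899 0.1245 0.0657] yaw -10.129741381059667 0.00015536501881964308
 held in nest frame (mm): [  2.7628   1.9279 125.4099]  rot needed [-0.1358 -0.2218 -0.7929]
```

move_arm([
  [0.3, [-0.25, -0.1, -0.15], [-0.2, -0.3, -0.2]],
  [0.3, [0, 0, 0], [0, 0, 0]],
  [0.3, [0.52, -0.09, -0.85], [0, 0, 0]],
  [0.3, [0.52, -0.09, -0.85], [0, 0, 0]],
  [0.3, [0, 0, 0], [0, 0, 0]],
  [0.3, [0, 0, 0], [0, 0, 0]],
])

```text
clock: 7.12
tcp_pos: [0.586, 0.143, 0.2356]
orientation: [[0.836, 0.521, 0.17], [-0.145, -0.089, 0.985], [0.529, -0.849, 0.001]]
contact_force: [0.5, 0.6, -0.7]
opening: 0.0619
```

```bash
cat > st.py <<'E'
from fit import *
import sys
np.set_printoptions(precision=4,suppress=True)
s=arm.observe(); R=s['orientation']; T=tilt(np.radians(-9.6)); N=np.array([.6906,.1249,.066])
o=s['tcp_pos']+R@[0,.097,-.0008]
Rn=np.column_stack([T[:,0],-T[:,2],T[:,1]])
print(s['clock'],'nestframe mm',(o-N)@T*1e3,'F nest',s['contact_force']@T,'tq',s['wrist_torque']@T,'rotneed',Ro.from_matrix(Rn@R.T).as_rotvec(degrees=True),s['opening'])
E
python3 st.py; python3 look.py C wrist,top,scene; python3 rel.py C .097 wrist,top,scene; python3 st.py
```

```text
7.1167 nestframe mm [ -0.3341  -0.4183 103.0756] F nest [-0.0116  0.6866 -0.852 ] tq [0.0161 0.5383 0.0169] rotneed [-0.0838 -0.0563  0.1752] 0.06193746187682832
7.1167 [ 10.4956   4.6122 -22.5301  32.5289 -10.4992 107.4388] [-0.4097  1.2649 -0.8663 -1.0889  0.1884 -0.1498] [ 0.5499  0.6033 -0.7287] 0.06193746187682832
[0.586  0.143  0.2356] [[ 0.8363  0.5214  0.1698]
 [-0.1448 -0.0887  0.9855]
 [ 0.5289 -0.8487  0.0013]]
rot to nest (deg) [-0.0837 -0.0563  0.2752]
wrist 24526 1134
 held org(tool) [-0.0011  0.0973 -0.0005] rot [0.0384 0.1224 0.27  ] 0.00025945419823170893
 nest org [0.6896 0.1245 0.0649] rot [-0.2692  0.2934 -0.101 ] 9.516496451851975e-05 z [-0.5169  0.0936  0.8509] tilt 31.688081347614826 yaw -9.875828640467176
 nest4  [0.6898 0.1246 0.065 ] yaw -10.006077966307755 9.643899825877243e-05
 held in nest frame (mm): [ -0.3458   0.0013 103.2619]  rot needed [-0.1225 -0.1785 -0.5009]
top 485 266
 held org(tool) [ 0.0014  0.094  -0.0072] rot [-2.3175 -0.3387 -1.3881] 0.0007838729338367437
 nest org [0.6967 0.12   0.0556] rot [-0.3346 -0.2893 -0.0409] 0.0004937093662385223 z [-0.5256  0.094   0.8455] tilt 32.273000427687194 yaw -9.81655391403504
 nest4  [0.6965 0.1202 0.0556] yaw -9.741304943847217 0.0004908546728030908
 held in nest frame (mm): [  1.0296  -3.4073 118.4416]  rot needed [2.2329 0.2843 1.4228]
scene 886 710
 held org(tool) [0.0024 0.0969 0.0061] rot [ 2.7032 -0.5369  1.3993] 0.0010261634114572546
 nest org [0.696  0.1249 0.0577] rot [ 0.273   1.0831 -0.6608] 0.0009846158638970124 z [-0.5042  0.0906  0.8588] tilt 30.816600610479018 yaw -10.43820212766039
 nest4  [0.6977 0.1244 0.0572] yaw -11.01240451674166 0.0010135525769273254
 held in nest frame (mm): [  0.6478   4.3461 114.4422]  rot needed [-2.7812  0.5098 -2.638 ]
7.2667 nestframe mm [  0.04    -0.2753 103.6933] F nest [-0.2125 -0.0969  0.2745] tq [-0.0099  0.5171 -0.01  ] rotneed [-0.0903 -0.0154  0.1674] 0.06206337069378615
```

```bash
cat > force.py <<'E'
from fit import *
import sys
np.set_printoptions(precision=3,suppress=True)
T=tilt(np.radians(-9.6)); N=np.array([.6906,.1249,.066]);Rn=np.column_stack([T[:,0],-T[:,2],T[:,1]])
F=[];Q=[];O=[];V=[]
for i in range(int(sys.argv[1])):
    vision.grab_frame('wrist'); s=arm.observe();F.append(s['contact_force']@T);Q.append(s['wrist_torque']@T);O.append((s['tcp_pos']+s['orientation']@[0,.097,-.0008]-N)@T*1e3);V.append(Ro.from_matrix(Rn@s['orientation'].T).as_rotvec(degrees=True))
print(s['clock'],'pos',np.mean(O,0),'F',np.mean(F,0),'sd',np.std(F,0),'tq',np.mean(Q,0),'rotneed',np.mean(V,0),s['opening'])
E
python3 force.py 6
```

```text
7.5667 pos [  0.382  -0.119 104.118] F [-0.206 -0.032 -0.732] sd [0.332 0.235 0.613] tq [0.001 0.575 0.014] rotneed [-0.099  0.032  0.156] 0.06185617302763535
```

move_arm([
  [0.3, [0.37, -0.06, -0.6], [0, 0, 0]],
  [0.3, [0.37, -0.06, -0.6], [0, 0, 0]],
  [0.3, [0.37, -0.06, -0.6], [0, 0, 0]],
  [0.3, [0.37, -0.06, -0.6], [0, 0, 0]],
  [0.3, [0, 0, 0], [0, 0, 0]],
  [0.3, [0, 0, 0], [0, 0, 0]],
])

```text
clock: 8.07
tcp_pos: [0.6021, 0.1407, 0.2096]
orientation: [[0.836, 0.522, 0.169], [-0.144, -0.088, 0.986], [0.53, -0.848, 0.002]]
contact_force: [0.5, 0.2, -0.1]
opening: 0.0621
```

```bash
python3 force.py 4
```

```text
8.2667 pos [ 0.131  0.051 72.907] F [-0.191  0.049 -0.553] sd [0.351 0.298 0.607] tq [-0.003  0.57  -0.043] rotneed [-0.102  0.037  0.138] 0.0618644067840927
```

move_arm([
  [0.3, [0.31, -0.05, -0.5], [0, 0, 0]],
  [0.3, [0.31, -0.05, -0.5], [0, 0, 0]],
  [0.3, [0, 0, 0], [0, 0, 0]],
  [0.3, [0, 0, 0], [0, 0, 0]],
])

```text
clock: 8.6
tcp_pos: [0.6083, 0.14, 0.2001]
orientation: [[0.835, 0.524, 0.168], [-0.144, -0.087, 0.986], [0.531, -0.847, 0.002]]
contact_force: [-0.4, -0.7, -1.1]
opening: 0.0618
```

```bash
python3 force.py 4
```

```text
8.8 pos [ 0.239  0.493 61.215] F [-0.32  -0.195 -0.729] sd [0.335 0.431 0.343] tq [-0.016  0.638  0.005] rotneed [-0.132  0.092  0.094] 0.06177714651377567
```

move_arm([
  [0.3, [0.14, -0.06, -0.26], [-0.1, 0.1, 0.1]],
  [0.3, [0.14, -0.04, -0.26], [0, 0, 0]],
  [0.3, [0, 0, 0], [0, 0, 0]],
  [0.3, [0, 0, 0], [0, 0, 0]],
])

```text
clock: 9.13
tcp_pos: [0.611, 0.1391, 0.1949]
orientation: [[0.836, 0.522, 0.166], [-0.141, -0.088, 0.986], [0.53, -0.848, 0.001]]
contact_force: [-0.7, -0.1, -0.7]
opening: 0.0619
```

```bash
python3 force.py 4
```

```text
9.3333 pos [-0.238 -0.025 55.239] F [-0.967 -0.081 -0.876] sd [0.412 0.251 0.655] tq [-0.015  0.741 -0.02 ] rotneed [-0.035 -0.006 -0.035] 0.06184787281476781
```

move_arm([
  [0.3, [0.06, -0.01, -0.18], [0, 0, 0]],
  [0.3, [0.08, -0.02, -0.16], [0, 0, 0]],
  [0.3, [0, 0, 0], [0, 0, 0]],
  [0.3, [0, 0, 0], [0, 0, 0]],
])

```text
clock: 9.67
tcp_pos: [0.6126, 0.1389, 0.192]
orientation: [[0.836, 0.523, 0.166], [-0.141, -0.087, 0.986], [0.531, -0.848, 0.001]]
contact_force: [-2.1, 0.5, 0.8]
opening: 0.0616
```

```bash
python3 force.py 4
```

```text
9.8667 pos [-0.33   0.075 51.867] F [-0.957 -0.17   1.541] sd [0.678 0.488 0.305] tq [-0.022  0.856 -0.084] rotneed [-0.05   0.06  -0.035] 0.061852846054944545
```

move_arm([
  [0.3, [-0.05, 0.01, -0.03], [0, 0, 0]],
  [0.3, [0, 0, 0], [0, 0, 0]],
  [0.3, [0, 0, 0], [0, 0, 0]],
])

```text
clock: 10.12
tcp_pos: [0.6123, 0.1389, 0.1922]
orientation: [[0.835, 0.524, 0.166], [-0.142, -0.087, 0.986], [0.532, -0.847, 0.001]]
contact_force: [-2.0, 0.3, -0.2]
opening: 0.0618
```

```bash
python3 force.py 5
```

```text
10.3667 pos [-0.345  0.1   52.106] F [-0.642 -0.474  1.363] sd [0.419 0.651 0.589] tq [-0.026  0.765 -0.112] rotneed [-0.048  0.119 -0.024] 0.061449545466593085
```

move_arm([
  [0.3, [0.11, -0.02, -0.22], [0, 0, 0]],
  [0.3, [0, 0, 0], [0, 0, 0]],
  [0.3, [0, 0, 0], [0, 0, 0]],
])

```text
clock: 10.62
tcp_pos: [0.6136, 0.1388, 0.1901]
orientation: [[0.835, 0.525, 0.166], [-0.142, -0.087, 0.986], [0.532, -0.847, 0.001]]
contact_force: [-4.2, -0.1, 3.2]
opening: 0.0619
```

```bash
python3 force.py 5
```

```text
10.8667 pos [-0.359  0.187 49.755] F [-0.974 -0.197  3.5  ] sd [0.466 0.283 0.625] tq [-0.071  0.973 -0.175] rotneed [-0.059  0.147 -0.025] 0.0615205437533161
```

move_arm([
  [0.3, [0.1, -0.02, -0.2], [0, -0.1, 0]],
  [0.3, [0, 0, 0], [0, 0, 0]],
  [0.3, [0, 0, 0], [0, 0, 0]],
])

```text
clock: 11.12
tcp_pos: [0.6145, 0.1387, 0.1884]
orientation: [[0.834, 0.527, 0.166], [-0.142, -0.087, 0.986], [0.534, -0.846, 0.002]]
contact_force: [-4.3, -0.3, 4.6]
opening: 0.0615
```

```bash
python3 force.py 5; python3 look.py D wrist; python3 rel.py D .035 wrist
```

```text
11.3667 pos [-0.326  0.281 47.747] F [-1.243 -0.601  6.097] sd [0.427 0.617 0.266] tq [-0.118  1.191 -0.25 ] rotneed [-0.07   0.274 -0.031] 0.06167791632757895
11.3667 [  9.3681   9.0367 -25.0234  25.0771  -9.8826 106.235 ] [ 0.0797  0.0534 -0.0769 -0.0749  0.0403 -0.0067] [-4.0397  0.534   4.7572] 0.06167791632757895
[0.6145 0.1387 0.1883] [[ 0.8337  0.5266  0.1662]
 [-0.1416 -0.0871  0.9861]
 [ 0.5337 -0.8457  0.002 ]]
rot to nest (deg) [-0.0686  0.2722  0.0689]
wrist 17898 5614
 held org(tool) [-0.0018  0.0967 -0.0008] rot [-0.009   0.6559  0.1142] 0.00027463836519131275
 nest org [0.6813 0.1271 0.0753] rot [-1.1806  1.4965 -0.9057] 0.0005990768001706481 z [-0.5028  0.1128  0.857 ] tilt 31.013550550958502 yaw -10.461151388796608
 nest4  [0.6817 0.1279 0.0768] yaw -11.051789513041859 0.0006502552676280497
 held in nest frame (mm): [ 0.0402 -1.62   33.9747]  rot needed [-0.0647 -0.3829 -1.5968]
```

View pics/wrist_D.png

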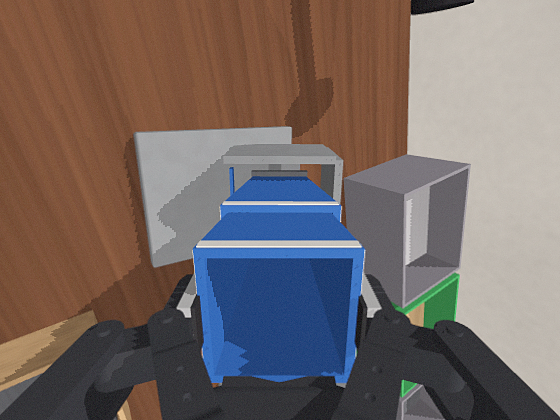

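Nested and in line in the wrist view (inner rim at (280,245), holder rim at (280,205)); axial contact ≈ 6.7 N. Pressing the remaining ~1.7 mm.

move_arm([
  [0.3, [0.06, -0.03, -0.16], [0, 0.2, 0]],
  [0.3, [0, 0, 0], [0, 0, 0]],
  [0.3, [0, 0, 0], [0, 0, 0]],
])

```text
clock: 11.67
tcp_pos: [0.6154, 0.1385, 0.1873]
orientation: [[0.835, 0.524, 0.166], [-0.142, -0.087, 0.986], [0.532, -0.847, 0.002]]
contact_force: [-4.9, 0.8, 4.7]
opening: 0.0615
```

```bash
python3 force.py 5
```

```text
11.9167 pos [-0.364  0.251 46.365] F [-1.493 -0.158  7.121] sd [0.512 0.774 0.406] tq [-0.074  1.275 -0.248] rotneed [-0.086  0.128 -0.037] 0.062055355016448814
```

move_arm([
  [0.3, [0.06, -0.02, -0.11], [0, 0, 0]],
  [0.3, [0, 0, 0], [0, 0, 0]],
  [0.3, [0, 0, 0], [0, 0, 0]],
])

```text
clock: 12.17
tcp_pos: [0.6158, 0.1385, 0.1865]
orientation: [[0.835, 0.525, 0.166], [-0.142, -0.086, 0.986], [0.532, -0.847, 0.002]]
contact_force: [-5.8, 0.9, 6.7]
opening: 0.0619
```

```bash
python3 force.py 6
```

```text
12.4667 pos [-0.346  0.323 45.515] F [-1.706 -0.129  8.481] sd [0.208 0.454 0.445] tq [-0.135  1.327 -0.252] rotneed [-0.103  0.143 -0.049] 0.06208914548607215
```

move_arm([
  [0.3, [0, 0, 0], [0, 0, 0]],
  [0.3, [0, 0, 0], [0, 0, 0]],
  [0.3, [0, 0, 0], [0, 0, 0]],
  [0.3, [0, 0, 0], [0, 0, 0]],
  [0.3, [0, 0, 0], [0, 0, 0]],
  [0.3, [0, 0, 0], [0, 0, 0]],
])

```text
clock: 12.97
tcp_pos: [0.6154, 0.1385, 0.1872]
orientation: [[0.835, 0.525, 0.166], [-0.142, -0.086, 0.986], [0.532, -0.847, 0.002]]
contact_force: [-5.3, 1.0, 5.6]
opening: 0.062
```

```bash
python3 force.py 4
```

```text
13.1667 pos [-0.369  0.341 46.249] F [-0.782 -0.551  7.602] sd [1.006 0.648 0.169] tq [-0.148  1.266 -0.258] rotneed [-0.112  0.15  -0.048] 0.062046273647516394
```

move_arm([
  [0.3, [-0.1, 0.02, 0.16], [0, 0, 0]],
  [0.3, [-0.1, 0.02, 0.16], [0, 0, 0]],
  [0.3, [0, 0, 0], [0, 0, 0]],
  [0.3, [0, 0, 0], [0, 0, 0]],
])

```text
clock: 13.5
tcp_pos: [0.6135, 0.1388, 0.1902]
orientation: [[0.835, 0.524, 0.166], [-0.142, -0.087, 0.986], [0.531, -0.847, 0.002]]
contact_force: [-1.6, 0.7, 1.2]
opening: 0.0618
```

```bash
python3 force.py 4
```

```text
13.7 pos [-0.459  0.217 49.832] F [-0.504 -0.141  2.017] sd [0.659 0.315 0.528] tq [-0.081  0.907 -0.209] rotneed [-0.103  0.126 -0.023] 0.06185277064914646
```

The press eased off to about 5.5 mm during the hold, because each row starts again from the measured pose. I'll press once more and hold at ~6 mm.

move_arm([
  [0.3, [0.11, -0.02, -0.18], [0, 0, 0]],
  [0.3, [0.11, -0.02, -0.18], [0, 0, 0]],
  [0.3, [0.01, 0, -0.01], [0, 0, 0]],
  [0.3, [0.01, 0, -0.01], [0, 0, 0]],
])

```text
clock: 14.03
tcp_pos: [0.6159, 0.1385, 0.1865]
orientation: [[0.835, 0.525, 0.166], [-0.142, -0.086, 0.986], [0.532, -0.847, 0.002]]
contact_force: [-6.4, 0.2, 6.1]
opening: 0.0615
```

```bash
python3 force.py 4
```

```text
14.2333 pos [-0.358  0.373 45.486] F [-1.781 -0.613  8.351] sd [0.289 0.443 0.655] tq [-0.167  1.342 -0.245] rotneed [-0.111  0.15  -0.044] 0.061908340714164733
```

```bash
python3 force.py 14
```

```text
14.9333 pos [-0.358  0.365 45.539] F [-1.866 -0.751  8.481] sd [0.536 0.484 0.394] tq [-0.181  1.346 -0.241] rotneed [-0.111  0.152 -0.044] 0.062169464622424446
```

move_arm([
  [0.3, [-0.11, 0.02, 0.18], [0, 0, 0]],
  [0.3, [-0.11, 0.02, 0.18], [0, 0, 0]],
  [0.3, [-0.02, 0, 0.03], [0, 0, 0]],
  [0.3, [0, 0, 0], [0, 0, 0]],
  [0.3, [0, 0, 0], [0, 0, 0]],
])

```text
clock: 15.35
tcp_pos: [0.6134, 0.1388, 0.1902]
orientation: [[0.835, 0.525, 0.166], [-0.142, -0.087, 0.986], [0.532, -0.847, 0.002]]
contact_force: [-2.6, 0.7, 2.0]
opening: 0.062
```

```bash
python3 force.py 4
```

```text
15.55 pos [-0.486  0.227 49.824] F [-0.633 -0.573  1.705] sd [0.365 0.239 0.31 ] tq [-0.07   0.92  -0.244] rotneed [-0.102  0.137 -0.033] 0.06198391151620095
```

move_arm([
  [1, [0, 0, 0], [0, 0, 0]],
  [1, [0, 0, 0], [0, 0, 0]],
  [1, [0, 0, 0], [0, 0, 0]],
  [1, [0, 0, 0], [0, 0, 0]],
  [1, [0, 0, 0], [0, 0, 0]],
  [1, [0, 0, 0], [0, 0, 0]],
])

```text
clock: 16.05
tcp_pos: [0.6141, 0.1388, 0.1901]
orientation: [[0.835, 0.525, 0.166], [-0.141, -0.087, 0.986], [0.532, -0.847, 0.002]]
contact_force: [-0.4, -0.0, -0.3]
opening: 0.0856
```

```bash
python3 force.py 2; python3 look.py E wrist; python3 rel.py E .035 wrist
```

```text
16.15 pos [ 0.093  0.359 49.384] F [-0.489  0.274  0.293] sd [0.142 0.478 0.08 ] tq [-0.005  0.479  0.002] rotneed [-0.072  0.177 -0.071] 0.08525110104705848
16.15 [  9.3695   8.9417 -24.8057  25.4795  -9.8465 106.211 ] [-0.0209 -0.0482 -0.182   0.1143 -0.0323 -0.0318] [-0.2758  0.8098 -0.0036] 0.08525110104705848
[0.6141 0.1388 0.19  ] [[ 0.8347  0.5252  0.1655]
 [-0.1411 -0.0867  0.9862]
 [ 0.5323 -0.8465  0.0017]]
rot to nest (deg) [-0.072   0.1764  0.0286]
wrist 18016 4993
 held org(tool) [-0.0022  0.0971 -0.0018] rot [-0.3312  1.0794 -0.5197] 0.0002765747563357821
 nest org [0.6872 0.1288 0.0606] rot [-0.0409  1.6019 -0.7922] 0.00028153291775119896 z [-0.5001  0.0944  0.8608] tilt 30.591914846414692 yaw -10.319095768495472
 nest4  [0.6889 0.1288 0.0623] yaw -10.335846683350574 0.0002591053729416974
 held in nest frame (mm): [ 1.8479 -4.5298 51.114 ]  rot needed [ 0.2537 -0.9044 -0.2874]
```

View pics/wrist_E.png

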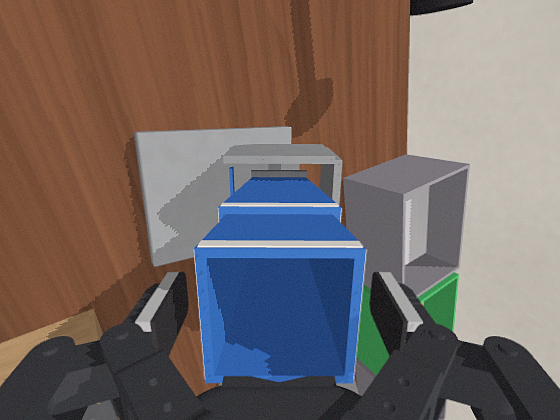

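Released, tub nested and clear of both pads. Rim is at (280,247), pads at (165,310) and (395,310). Retracting along the axis.

move_arm([
  [1, [-0.5, 0.09, 0.85], [0, 0, 0]],
  [1, [-0.8, 0.13, 1.3], [0, 0, 0]],
  [1, [-1, 0.17, 1.7], [0, 0, 0]],
  [1, [-1, 0.17, 1.7], [0, 0, 0]],
  [1, [-1, 0.17, 1.7], [0, 0, 0]],
  [1, [-1, 0.17, 1.7], [0, 0, 0]],
  [1, [0, 0, 0], [0, 0, 0]],
  [1, [0, 0, 0], [0, 0, 0]],
])

```text
clock: 16.87
tcp_pos: [0.5559, 0.148, 0.2862]
orientation: [[0.835, 0.525, 0.166], [-0.141, -0.087, 0.986], [0.532, -0.847, 0.002]]
contact_force: [-0.8, 0.6, -1.2]
opening: 0.0854
```

```bash
python3 look.py F wrist,scene,top; python3 - <<'E'
from fit import *
np.set_printoptions(precision=4,suppress=True)
D=np.load('wrist_F.npz');W=D['W'];T=tilt(np.radians(-9.6));N=np.array([.6906,.1249,.066])
P=W[blue(D['p'])&np.isfinite(W[...,0])];Q=(P-N)@T
A=P[(Q[:,2]>.115)&(Q[:,2]<.18)&(abs(Q[:,:2])<.05).all(1)]
f=lambda x:dist((A-x[:3])@(Ro.from_rotvec(x[3:]).as_matrix()@T))
r=least_squares(f,np.r_[N+.05*T[:,2],0,0,0],loss='soft_l1',f_scale=.0015,x_scale=[.01]*3+[.1]*3)
print(len(A),(r.x[:3]-N)@T*1e3,np.degrees(r.x[3:]),np.median(f(r.x)))
E
```

```text
16.8667 [ 11.7974   0.2426 -19.5792  39.8099 -11.0775 108.3546] [ 0.4966 -2.1719  1.5964  1.5907 -0.127   0.2062] [-0.8344  0.576  -1.1701] 0.08536757864110554
[0.5559 0.148  0.2862] [[ 0.8348  0.5249  0.1658]
 [-0.1413 -0.0866  0.9862]
 [ 0.532  -0.8467  0.0019]]
rot to nest (deg) [-0.0812  0.1589  0.0418]
4860 [-1.1211 -0.0927 50.2788] [ 0.0353  0.3987 -0.1906] 0.00024723517201642904
```

View pics/wrist_F.png

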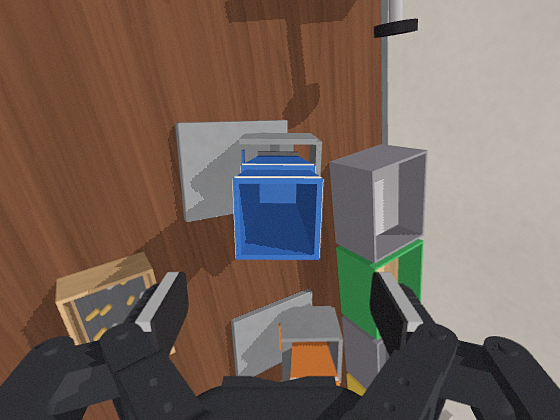

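View pics/scene_F.png

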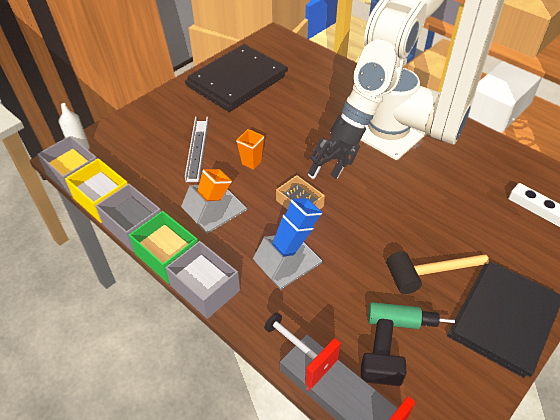

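The tub is nested in line: fitted at 50.3 mm along the axis, tilted under 0.5°. The gripper is clear and everything else is in place, so I'm handing in.

```bash
python3 -c "
from bench import arm
print(arm.finish_job())"
```

```text
the job is handed in; nothing more can be done
None
```

The loose blue tub is nested, mouth outward, in the leaning blue holder's tub. I let go of it, backed the gripper clear and handed in at about 17 s.

**Press:** The walls met about 51.6–53 mm along the axis from my fitted origin of the holder's tub. I pressed in small steps to about 9 N, which is about 6 mm of buffer travel by force and by position. That first hold sagged to about 5.5 mm. I eased off and pressed again, steadily, at about 9 N and 6 mm for roughly 0.9 s. No averaged force reading came near 15 N.

**Last checks:**
- **Fit:** the wrist camera fit put the nested tub 50.3 mm up the axis, within 0.5° of the holder's lean and about 1 mm off to one side. That offset is within the calibration error.
- **Gripper:** it was open and touching nothing.
- **Rest of the bench:** the orange tub and the other things look unmoved in the scene picture.

**What disagreed:**
- The top and scene camera fits became unreliable once the tubs overlapped, so I relied on the wrist camera and the force readings.
- A sideways force of about 1–1.5 N built up at full press and disappeared on release.
- The buffer was never read directly. Its travel is inferred from force and position.

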